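# Pack the hexagonal specimen pots in a row

## Task

Of the specimen pots on the lab bench, pack the three hexagonal ones, one after another, standing in the tray that has the upright end plate, in a single row with flat faces touching: first the tallest, flat against the end plate, then the middle one against it, and last the shortest. Keep them upright all the way, and leave the round and square pots, the small dish and the beaker standing where they are.

Things in the scene. Friction and masses are not known exactly. Their poses are not given: they have to be found in the camera images.
- hex_tall: The tallest hexagonal specimen pot: upright six-sided white body, 54 mm across flats (62 mm across corners), 73 mm high, with a round grey screw lid 36 mm in diameter and 22 mm high, fixed to it on top, total height 95 mm; about 0.1 kg, loose. Origin at the centre of its underside, z up; x is square to one of the flats, so the flats face 0, 60, 120, 180, 240 and 300 degrees from x.
- hex_mid: The middle-height hexagonal specimen pot: upright six-sided white body, 54 mm across flats (62 mm across corners), 48 mm high, with a round grey screw lid 36 mm in diameter and 22 mm high, fixed to it on top, total height 70 mm; about 0.1 kg, loose. Origin at the centre of its underside, z up; x is square to one of the flats, so the flats face 0, 60, 120, 180, 240 and 300 degrees from x.
- hex_short: The shortest hexagonal specimen pot: upright six-sided white body, 54 mm across flats (62 mm across corners), 23 mm high, with a round grey screw lid 36 mm in diameter and 22 mm high, fixed to it on top, total height 45 mm; about 0.1 kg, loose. Origin at the centre of its underside, z up; x is square to one of the flats, so the flats face 0, 60, 120, 180, 240 and 300 degrees from x.
- pack_tray: Fixed aluminium packing tray with an upright plate across one end. Inside 190 mm long (its x), 84 mm wide (its y), floor 4 mm thick, rims 3 mm thick and 16 mm above the bench; at the +x end the plate, 5 mm thick, stands 49 mm above the bench, inner face at x = +95 mm. Origin at the centre of the underside, z up. The steel tray with instruments has no end plate and is not meant.
- round_tall: Round white specimen pot, not to be moved: body 54 mm in diameter and 73 mm high, with a round grey screw lid 36 mm in diameter and 22 mm high, fixed to it, total height 95 mm, loose. Origin at the centre of its underside, z up.
- round_short: Round white specimen pot, not to be moved: body 54 mm in diameter and 23 mm high, with a round grey screw lid 36 mm in diameter and 22 mm high, fixed to it, total height 45 mm, loose. Origin at the centre of its underside, z up.
- square_mid: Square white specimen pot, not to be moved: body 52 x 52 mm and 48 mm high, with a round grey screw lid 36 mm in diameter and 22 mm high, fixed to it, total height 70 mm, loose. Origin at the centre of its underside, z up.
- dish: Small covered white dish, not to be moved: 62 mm in diameter, 15 mm high, loose. Origin at the centre of its underside, z up.
- beaker: Small open steel beaker, not to be moved: 52 mm across the rim, 65 mm high, loose. Origin at the centre of its underside, z up.
Not all that is in view belongs to the job. What is shaped like the hex_mid but purple or turquoise is not meant.

How it is judged:
On the way, in this order (a step that is already met when the one before it is completed fails the run):
1. the tallest hexagonal pot stands in the tray, flat against the end plate, released (z of hex_tall in the frame of pack_tray between 0.001 and 0.008 m and y of hex_tall in the frame of pack_tray between -0.016 and 0.016 m and x of hex_tall in the frame of pack_tray between -0.075 and 0.075 m and angle between hex_tall's own z axis and vertical below 0.1 rad and (angle between the x axis of hex_tall and the x axis of pack_tray, either way round below 0.175 rad or angle between the x axis of hex_tall and the x axis of pack_tray, either way round between 0.872 and 1.222 rad) and x of hex_tall in the frame of pack_tray above 0.059 m and contact force between the fingers and hex_tall below 0.3 N), for 0.2 s.
2. the middle pot stands in the tray, flat against the tallest, released (z of hex_mid in the frame of pack_tray between 0.001 and 0.008 m and y of hex_mid in the frame of pack_tray between -0.016 and 0.016 m and x of hex_mid in the frame of pack_tray between -0.075 and 0.075 m and angle between hex_mid's own z axis and vertical below 0.1 rad and (angle between the x axis of hex_mid and the x axis of pack_tray, either way round below 0.175 rad or angle between the x axis of hex_mid and the x axis of pack_tray, either way round between 0.872 and 1.222 rad) and horizontal distance between hex_mid and hex_tall below 0.062 m and contact force between the fingers and hex_mid below 0.3 N), for 0.2 s.
3. the shortest pot stands in the tray, flat against the middle one, released (z of hex_short in the frame of pack_tray between 0.001 and 0.008 m and y of hex_short in the frame of pack_tray between -0.016 and 0.016 m and x of hex_short in the frame of pack_tray between -0.075 and 0.075 m and angle between hex_short's own z axis and vertical below 0.1 rad and (angle between the x axis of hex_short and the x axis of pack_tray, either way round below 0.175 rad or angle between the x axis of hex_short and the x axis of pack_tray, either way round between 0.872 and 1.222 rad) and horizontal distance between hex_short and hex_mid below 0.062 m and contact force between the fingers and hex_short below 0.3 N), for 0.2 s.
At the end, for the whole second after the job is handed in: The three hexagonal pots stand upright on the tray floor, released and at rest, a flat facing along the tray within 10 degrees: the tallest within 9 mm of the end plate, the middle one's centre within 62 mm of the tallest's (54 mm = touching), the shortest's within 62 mm of the middle one's (all of step 1 and all of step 2 and all of step 3 and linear speed of each of hex_tall, hex_mid, hex_short below 0.02 m/s).
It fails at once if a round or square pot, the dish or the beaker is moved more than 25 mm or tipped over (distance of any of round_tall, round_short, square_mid, dish, beaker from where it was at the start of the episode above 0.025 m or angle between any of round_tall, round_short, square_mid, dish, beaker's own z axis and vertical above 0.5 rad).
It fails at once if a hexagonal pot is tipped more than 40 degrees (angle between any of hex_tall, hex_mid, hex_short's own z axis and vertical above 0.7 rad).
It also fails if it takes over 83 s, if anything falls off the work surface, if the arm or the gripper's body presses on something with over 40 N, if the wrist force passes 120 N, or if a joint passes its speed limit or range.

## Robot

A 6-joint arm with a two-finger parallel gripper is mounted at the origin on the work surface. World frame = base frame: x ahead of the robot, y to its left, z up, the work surface at z = 0. Lengths are in m, angles in rad, forces in N, time in s.
With the tool pointing down it reaches from about 0.25 to 0.725 m from the base axis. Payload 4 kg.
Tool frame: the origin (TCP) lies midway between the tips of the shut fingers; the grasp point (between the pads) lies 19 mm behind it; z points along the fingers, y is the line along which they close (so a half turn about z gives the same grasp; the last joint's range is limited). The gripper opens to 85 mm and grips with 20 to 120 N. Pads are 22 mm wide; open, the fingers measure 114 mm over their backs; the gripper's body (76 mm by 85 mm) begins 54 mm behind the grasp point. The pads swing forward as they close: fully open they stand 13 mm farther back than shut.
Start: joints at [-1.111, 0.241, 0.005, 1.335, 0, 1.571], TCP at [0.222, -0.448, 0.231] pointing down, gripper open.
Joint ranges: [-2.72, 2.72], [-1.05, 1.87], [-1.09, 1.28], [-1.99, 2.15], [-1.42, 1.44], [-3.14, 3.14]. Speed limits (rad/s): [2.79, 2.79, 3.14, 3.14, 3.14, 3.14].

## Interface

Orientations are given as a unit quaternion [x, y, z, w].
In Python, from workcell import bot, camera, job_done gives the robot as it stands.
- The arm moves only by the tool carry_out, never from a script. Its argument "plan" is a list of rows, each an object of numbers: "dx", "dy", "dz": the shift along the tool's x, y, z in mm; "twist": the turn about the tool's z in degrees; "fingers": the closure, from -1 (fully open) to 1 (shut). In form: [{"dx": .., "dy": .., "dz": .., "twist": .., "fingers": ..}, ...]. A call has exactly 5 rows; each row is the pose to reach, as a shift and turn from the pose commanded when the call began, along the tool's axes at that moment; what a row does not reach only later rows make up. A row lasts 1/12 s, in which the tool goes at most 41.7 mm and 7.16 degrees, less where a joint would pass 70% of its speed; a pose out of reach is approached as far as the arm can. A call with a gripper value outside its range is refused whole. The fingers move at their own pace and stop on an object; the grip force is fixed at half the most. Time passes only in rows, so rows that repeat a pose let the fingers close, or fill a call up. It gives the time, the measured TCP pose, the force, the opening and the grip force at its end, in the units of the state.
- bot.get_obs(): the state, without advancing time (a new reading comes with each control period).
- camera(name): name is "scene" or "side" or "wrist"; returns a dict with "image" (480x640x3 uint8, red, green, blue), "intrinsics" (3x3 intrinsics, pixels), "distortion" ([k1, k2, p1, p2, k3] as OpenCV has them; the pictures are not rectified), "eye" and "attitude" of the camera in the world. Camera axes: x right, y down, z forward; pixel columns grow to the right and rows downward; lengths in m; the calibration is good to about 2 mm. A picture is of the moment at which its call begins. There is no depth.
- job_done(): hands the job in; it is judged then, once.
The state is a dict: "clock": time; "joint_pos": joint angles; "joint_vel": joint speeds; "tau": joint torques, N m; "eef_pos": TCP position; "tool_rot": TCP orientation; "ft_force": force on the tool from outside, world axes, zero at the start; "ft_torque": the same for the moment, N m; "grip_width": finger opening in m; "grasp_force": force on a finger pad.
Only numpy, scipy, OpenCV 4.12 (cv2) and the standard library are available. Lean on these libraries where they do the work, as an engineer would, in place of code of your own. Each camera call takes 0.05 s, during which the arm holds its last target. There are 200 camera calls.

## Working session

There is one attempt and no reset: what is moved stays moved. The work goes in short steps, Python scripts to look and compute and a tool call to move; the robot and the scene stay as the last step left them, time stands still between calls to the robot, and variables do not carry over. Pictures are saved under pics/ and viewed, at most 14 in all, crops included, and the job is handed in when it is done.

Besides the shell and the picture viewer there is one more tool, called after "Request:" as name(argument=value, ...), one argument or row to a line, values as JSON. carry_out: Moves the arm, as the interface text tells. Its arguments: {"type":"object","properties":{"plan":{"type":"array","items":{"type":"object","properties":{"dx":{"type":"number"},"dy":{"type":"number"},"dz":{"type":"number"},"twist":{"type":"number"},"fingers":{"type":"number"}}}}},"required":["plan"]}

```bash
mkdir -p pics; cat > h.py <<'E'
import numpy as np, cv2
from scipy.spatial.transform import Rotation as R
from workcell import bot, camera, job_done
def snap(name,fn=None):
    c=camera(name)
    if fn: cv2.imwrite('pics/'+fn,c['image'][:,:,::-1])
    return c
def Rc(c):
    a=np.array(c['attitude'],float)
    return a if a.shape==(3,3) else R.from_quat(a).as_matrix()
def ray(c,uv,z):
    p=cv2.undistortPoints(np.array(uv,float).reshape(-1,1,2),np.array(c['intrinsics']),np.array(c['distortion'])).reshape(-1,2)
    d=np.c_[p,np.ones(len(p))]@Rc(c).T; e=np.array(c['eye'])
    return e+d*((z-e[2])/d[:,2])[:,None]
def proj(c,P):
    r=Rc(c).T; rv=cv2.Rodrigues(r)[0]
    return cv2.projectPoints(np.array(P,float).reshape(-1,1,3),rv,-r@np.array(c['eye']),np.array(c['intrinsics']),np.array(c['distortion']))[0].reshape(-1,2)
E
python3 - <<'E'
from h import *
o=bot.get_obs(); print(o)
for n in ['scene','side','wrist']:
    c=snap(n,n+'0.png'); print(n,c['eye'],c['attitude'],c['intrinsics'])
E
```

```text
{'clock': 0.0, 'joint_pos': array([-1.11103305e+00,  2.41422997e-01,  3.69285807e-03,  1.33518404e+00,
       -1.94349058e-05,  1.57078274e+00]), 'joint_vel': array([ 0.00059983, -0.00026923,  0.00060695,  0.00017298,  0.00019537,
        0.00100349]), 'tau': array([ 1.44521811e-03, -3.72316432e+01,  2.52409887e+01,  1.71038602e-02,
        2.13392627e-04, -4.43515390e-06]), 'eef_pos': array([ 0.22157808, -0.44750657,  0.23039598]), 'tool_rot': array([ 9.73691275e-01,  2.27868777e-01, -2.50743767e-04, -1.02885521e-03]), 'ft_force': array([-0.40973098,  0.20757672,  0.16352031]), 'ft_torque': array([ 0.03263882, -0.02811182, -0.01981998]), 'grasp_force': 0.0, 'grip_width': 0.08561678565160341}
scene [ 1.22646295 -0.31784213  1.12694707] [ 0.81059337  0.51126354 -0.15056552 -0.24264791] [[592.00510284   0.         321.12931873]
 [  0.         592.00510284 244.4106673 ]
 [  0.           0.           1.        ]]
side [0.05890069 0.5552138  0.63880632] [-0.322176    0.83708114 -0.40833225  0.16959531] [[598.97004662   0.         322.288251  ]
 [  0.         598.97004662 241.24590228]
 [  0.           0.           1.        ]]
wrist [ 0.28101073 -0.41913975  0.37220108] [ 0.84261714 -0.52246844 -0.07006422  0.11006403] [[376.6673689    0.         320.08580484]
 [  0.         376.6673689  244.35995375]
 [  0.           0.           1.        ]]
```

View pics/scene0.png

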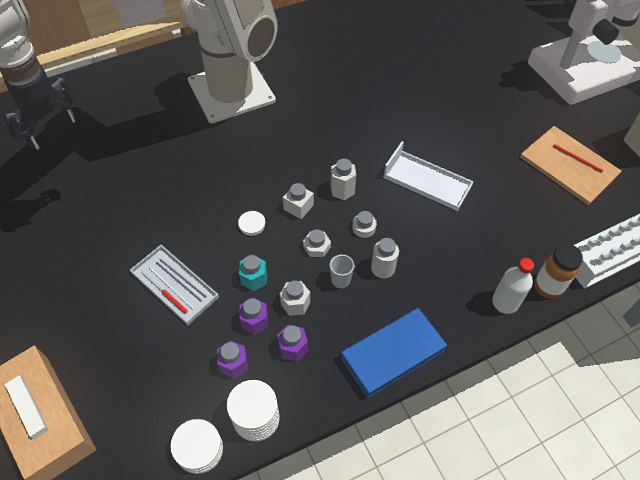

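View pics/side0.png

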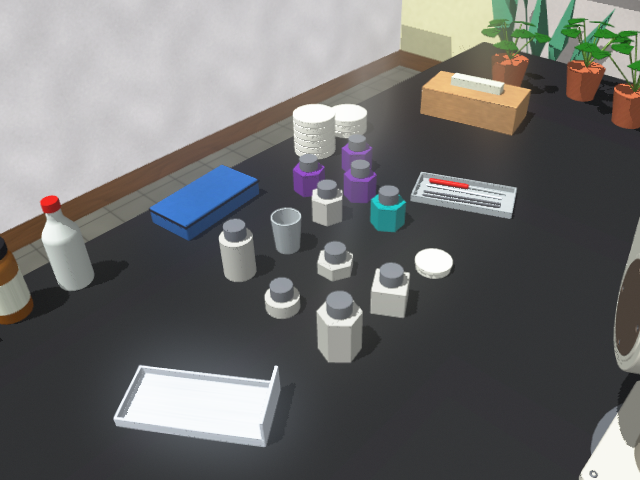

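Candidates in the scene/side images: hex-tall (343,180)/(340,326) against round-tall (385,258)/(238,250). White hex-mid (295,297)/(327,202) against square (298,200)/(391,290) and the purple and turquoise ones. Hex-short (316,243)/(335,260) against round-short (364,224)/(282,298). The tray with the end plate is at (428,178)/(200,405). I'll confirm these in one enlarged crop.

```bash
python3 - <<'E'
import cv2,numpy as np
a=cv2.imread('pics/scene0.png')[145:325,225:485]; b=cv2.imread('pics/side0.png')[170:450,110:450]
a=cv2.resize(a,None,fx=1.6,fy=1.6,interpolation=cv2.INTER_CUBIC)[:, :400]
a=cv2.resize(cv2.imread('pics/scene0.png')[150:320,235:410],(400,388),interpolation=cv2.INTER_CUBIC)
b=cv2.resize(cv2.imread('pics/side0.png')[175:370,215:415],(400,390),interpolation=cv2.INTER_CUBIC)[:388]
cv2.imwrite('pics/crop1.png',np.hstack([a,b]))
E
```

```text
(no output)
```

View pics/crop1.png

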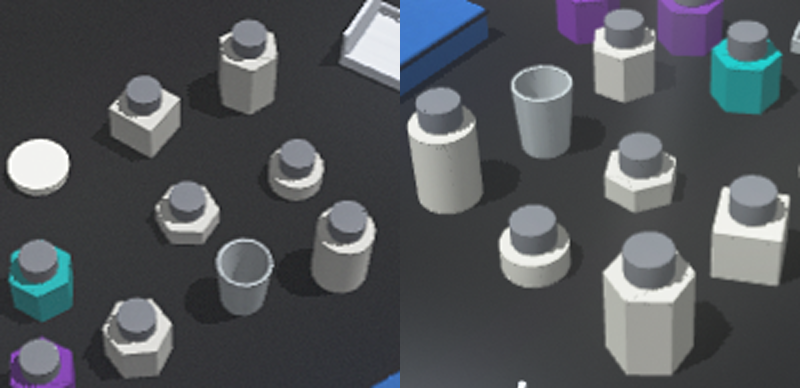

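The crop confirms it: the faceted white bodies are tall (scene 343,180), short (316,243) and mid (295,297). The others are smooth round or square. Next I'll measure the lids as symmetric cylinder blobs (centroid at mid-lid height) and the tray corners.

```bash
python3 - <<'E'
from h import *
import json
O=dict(hex_tall=(.095,(343,167),(340,304)),hex_mid=(.07,(295,290),(327,188)),hex_short=(.045,(317,237),(335,252)),round_tall=(.095,(386,246),(235,231)),round_short=(.045,(365,218),(282,289)),square_mid=(.07,(298,191),(391,275)))
cs={n:snap(n) for n in['scene','side']}
for n,c in cs.items():
    hsv=cv2.cvtColor(c['image'],cv2.COLOR_RGB2HSV); 
    V=c['image'].astype(int); 
    k=1 if n=='scene' else 2
    for o,t in O.items():
        u,v=t[k]; x0=V[v,u]; 
        m=((abs(V-x0).max(2)<32)).astype(np.uint8)
        nl,lab,st,ce=cv2.connectedComponentsWithStats(m,connectivity=4)
        l=lab[v,u]; w=ray(c,[ce[l]],t[0]-.011)[0]
        print(n,o,x0,st[l],ce[l].round(1),w.round(4))
c=cs['scene']
# tray
for n,c in cs.items():
    g=c['image'].min(2); u,v=(428,182) if n=='scene' else (200,408)
    m=(g>95).astype(np.uint8); nl,lab,st,ce=cv2.connectedComponentsWithStats(m); l=lab[v,u]
    if l==0: print('miss',g[v,u])
    h=cv2.findContours((lab==l).astype(np.uint8),0,2)[0][0]; h=cv2.convexHull(h)
    p=cv2.approxPolyDP(h,3,True)[:,0]; print(n,st[l],p.tolist()); print(ray(c,p,.016)[:,:2].round(4).tolist()); print('z0',ray(c,p,0)[:,:2].round(4).tolist())
E
```

```text
scene hex_tall [137 140 146] [337 159  15  12 142] [344.1 164.1] [0.4356 0.1244 0.084 ]
scene hex_mid [138 141 149] [286 281  18  15 201] [294.3 287.7] [ 0.6707 -0.1082  0.059 ]
scene hex_short [135 139 147] [309 230  16  13 166] [316.8 235.8] [ 0.5588 -0.0039  0.034 ]
scene round_tall [137 141 148] [379 238  17  14 187] [387.2 244.6] [0.6733 0.106  0.084 ]
scene round_short [137 141 148] [357 211  16  13 155] [365.  216.9] [0.559  0.1175 0.034 ]
scene square_mid [134 138 145] [290 183  16  13 149] [297.8 188.9] [0.438  0.0051 0.059 ]
side hex_tall [153 157 163] [325 291  29  20 387] [338.6 299.8] [0.4527 0.1128 0.084 ]
side hex_mid [154 157 165] [317 180  20  10 156] [326.4 184.5] [ 0.6887 -0.1208  0.059 ]
side hex_short [147 152 158] [324 242  22  15 233] [334.2 248. ] [ 0.5752 -0.0146  0.034 ]
side round_tall [140 146 155] [223 219  22  14 230] [233.4 225.2] [0.692  0.0942 0.084 ]
side round_short [151 156 163] [269 278  24  15 279] [280.5 285. ] [0.5761 0.1068 0.034 ]
side square_mid [155 160 166] [380 263  29  15 292] [391.5 270.2] [ 0.4538 -0.0075  0.059 ]
scene [ 384  141   90   70 2832] [[401, 141], [473, 181], [457, 210], [384, 177], [385, 164]]
[[0.3767, 0.3195], [0.5655, 0.4133], [0.623, 0.3295], [0.4622, 0.2225], [0.4268, 0.2449]]
z0 [[0.3644, 0.3287], [0.556, 0.4238], [0.6143, 0.3388], [0.4512, 0.2302], [0.4153, 0.253]]
side [  113   365   168    82 10117] [[278, 367], [280, 390], [265, 446], [117, 426], [113, 419], [138, 365]]
[[0.4745, 0.212], [0.4445, 0.2374], [0.3974, 0.3085], [0.5546, 0.4156], [0.5676, 0.4133], [0.6199, 0.3396]]
z0 [[0.4852, 0.2031], [0.4544, 0.2292], [0.4061, 0.3021], [0.5674, 0.412], [0.5807, 0.4096], [0.6343, 0.3341]]
```

```bash
cat >> h.py <<'E'
def go(x,y,z,a=None):
    o=bot.get_obs(); r=R.from_quat(o['tool_rot']).as_matrix(); p=o['eef_pos']
    cur=np.degrees(np.arctan2(r[1,0],r[0,0]))
    d=r.T@(np.array([x,y,z])-p)*1000
    tw=0 if a is None else (cur-a+180)%360-180
    print('t',round(o['clock'],2),'tcp',p.round(4),'a',cur.round(1),'tilt',np.degrees(np.arccos(-r[2,2])).round(2),'w',round(o['grip_width'],4),'gf',round(float(o['grasp_force']),1),'F',o['ft_force'].round(1),'j',o['joint_pos'].round(2),'\n -> d',d.round(1),'len',np.linalg.norm(d).round(),'twist',round(tw,1))
E
python3 -c "
from h import *
go(.40,.06,.25,26)"
```

```text
t 0.25 tcp [ 0.2218 -0.4478  0.2309] a 26.3 tilt 0.06 w 0.086 gf 0.0 F [0.4 0.2 1. ] j [-1.11  0.24  0.    1.34 -0.    1.57] 
 -> d [ 385.1 -376.   -18.8] len 539.0 twist 0.3
```

Request:
carry_out(
  plan=[
    {"dx": 25,"dy": -25,"dz": -1,"twist": 0,"fingers": -1},
    {"dx": 51,"dy": -50,"dz": -3,"twist": 0,"fingers": -1},
    {"dx": 77,"dy": -75,"dz": -4,"twist": 0,"fingers": -1},
    {"dx": 103,"dy": -100,"dz": -5,"twist": 0,"fingers": -1},
    {"dx": 128,"dy": -125,"dz": -6,"twist": 0,"fingers": -1},
  ],
)

```text
clock: 0.67
eef_pos: [0.2813, -0.2777, 0.2372]
tool_rot: [0.974, 0.227, 0.0, -0.0]
ft_force: [1.0, 0.3, -0.5]
grip_width: 0.0854
grasp_force: 0.0
```

Request:
carry_out(
  plan=[
    {"dx": 25,"dy": -25,"dz": -1,"twist": 0,"fingers": -1},
    {"dx": 51,"dy": -50,"dz": -3,"twist": 0,"fingers": -1},
    {"dx": 77,"dy": -75,"dz": -4,"twist": 0,"fingers": -1},
    {"dx": 103,"dy": -100,"dz": -5,"twist": 0,"fingers": -1},
    {"dx": 128,"dy": -125,"dz": -6,"twist": 0,"fingers": -1},
  ],
)

```text
clock: 1.08
eef_pos: [0.3406, -0.1088, 0.2435]
tool_rot: [0.974, 0.228, 0.0, 0.0]
ft_force: [0.9, 0.8, -0.7]
grip_width: 0.0856
grasp_force: 0.0
```

Request:
carry_out(
  plan=[
    {"dx": 25,"dy": -25,"dz": -1,"twist": 0,"fingers": -1},
    {"dx": 51,"dy": -50,"dz": -3,"twist": 0,"fingers": -1},
    {"dx": 77,"dy": -75,"dz": -4,"twist": 0,"fingers": -1},
    {"dx": 103,"dy": -100,"dz": -5,"twist": 0,"fingers": -1},
    {"dx": 128,"dy": -125,"dz": -6,"twist": 0,"fingers": -1},
  ],
)

```text
clock: 1.5
eef_pos: [0.3998, 0.0603, 0.2495]
tool_rot: [0.974, 0.228, 0.0, 0.0]
ft_force: [0.2, -0.3, -0.3]
grip_width: 0.0856
grasp_force: 0.0
```

```bash
python3 -c "
from h import *
go(.444,.12,.25,26)
c=snap('wrist','w1.png'); print(c['eye'],Rc(c)[:,2])"
```

```text
t 1.5 tcp [0.3998 0.0603 0.2495] a 26.4 tilt 0.04 w 0.0856 gf 0.0 F [ 0.2 -0.3 -0.3] j [ 0.15  0.04 -0.18  1.35 -0.    2.83] 
 -> d [ 66.1 -33.9  -0.5] len 74.0 twist 0.4
[0.45899547 0.08901186 0.39125287] [-0.23154338 -0.11402822 -0.96611864]
```

View pics/w1.png

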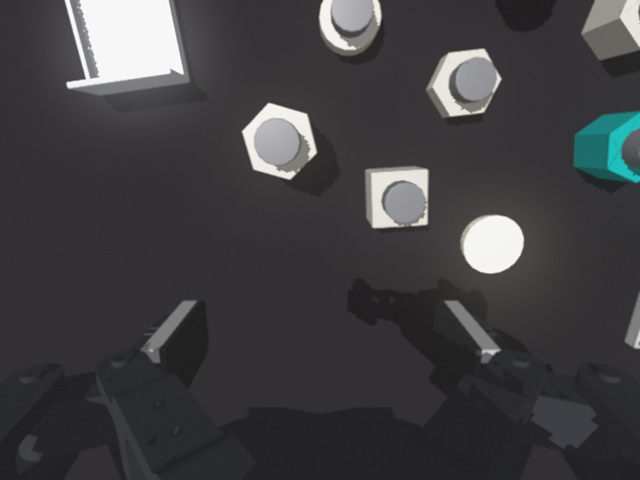

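```bash
cat >> h.py <<'E'
def hexfit(c,u,v,z,th=190,r=50):
    g=c['image'].min(2); m=np.zeros_like(g); y0,x0=max(0,v-r),max(0,u-r); m[y0:v+r,x0:u+r]=(g[y0:v+r,x0:u+r]>th)
    nl,lab,st,ce=cv2.connectedComponentsWithStats(m)
    # biggest comp
    l=1+st[1:,4].argmax(); k=cv2.findContours((lab==l).astype(np.uint8),0,2)[0]; h=cv2.convexHull(np.vstack(k))
    p=cv2.approxPolyDP(h,5,True)[:,0]; w=ray(c,p,z)[:,:2]
    e=np.roll(w,-1,0)-w; L=np.linalg.norm(e,axis=1); A=np.degrees(np.arctan2(e[:,1],e[:,0]))%60
    k=L>.022
    yaw=(np.degrees(np.angle((L[k]*np.exp(6j*np.radians(A[k]))).sum()))/6+30)%60  # flat normals mod 60
    print(len(p),p.tolist(),'L',(L*1000).round(1),'A',A.round(1),'flat normal mod60',yaw.round(1),'cen',w.mean(0).round(4))
E
python3 - <<'E'
from h import *
c=snap('wrist')
hexfit(c,280,142,.073)
hexfit(c,465,82,.023)
g=c['image'].min(2)
for u,v in[(260,120),(258,165),(300,120),(305,165),(440,85),(480,55)]: print(g[v,u])
# tray plate region
m=(g>110).astype(np.uint8); nl,lab,st,ce=cv2.connectedComponentsWithStats(m); l=lab[40,130]; k=cv2.findContours((lab==l).astype(np.uint8),0,2)[0][0]
p=cv2.approxPolyDP(cv2.convexHull(k),3,True)[:,0]; print(p.tolist(),ray(c,p,.049)[:,:2].round(4).tolist(),ray(c,p,0)[:,:2].round(4).tolist())
E
```

```text
6 [[274, 110], [313, 124], [321, 158], [295, 184], [261, 175], [249, 139]] L [33.  27.6 30.5 29.2 30.2 30.7] A [37.8 40.3 41.  42.  43.4 43.4] flat normal mod60 11.3 cen [0.445  0.1192]
6 [[489, 57], [494, 67], [473, 120], [455, 121], [438, 94], [453, 62]] L [ 9.9 47.7 16.7 29.4 29.2 32.1] A [ 0.1  9.3 59.8  3.6  3.9  4.2] flat normal mod60 35.7 cen [ 0.5662 -0.0012]
60
231
235
120
154
51
[[178, 0], [194, 86], [114, 98], [74, 92], [71, 0]] [[0.5101, 0.2486], [0.4556, 0.2128], [0.4159, 0.2707], [0.4051, 0.303], [0.4714, 0.3264]] [[0.5171, 0.2708], [0.4549, 0.2298], [0.4095, 0.2959], [0.3972, 0.3329], [0.4729, 0.3596]]
```

The wrist view shows tall at (280,142), short at (465,82), the square at (398,198) and the tray plate at (130,85). Tall's flats sit at 11° mod 60 and its centre at (0.445,0.120). The tray axis is at −145.8° and its centre at (0.512,0.322). Joint 6 is near its limit, so I'll turn the tool half round to a≈191° before grasping.

Request:
carry_out(
  plan=[
    {"dx": 13,"dy": -7,"dz": 0,"twist": -7,"fingers": -1},
    {"dx": 26,"dy": -14,"dz": 0,"twist": -14,"fingers": -1},
    {"dx": 39,"dy": -20,"dz": 0,"twist": -21,"fingers": -1},
    {"dx": 53,"dy": -27,"dz": 0,"twist": -28,"fingers": -1},
    {"dx": 66,"dy": -34,"dz": 0,"twist": -35,"fingers": -1},
  ],
)

```text
clock: 2.02
eef_pos: [0.4439, 0.118, 0.2492]
tool_rot: [0.859, 0.512, -0.0, 0.0]
ft_force: [0.4, 0.1, -0.9]
grip_width: 0.0855
grasp_force: 0.0
```

Request:
carry_out(
  plan=[
    {"dx": 0,"dy": 0,"dz": 0,"twist": -7,"fingers": -1},
    {"dx": 0,"dy": 0,"dz": 0,"twist": -14,"fingers": -1},
    {"dx": 0,"dy": 0,"dz": 0,"twist": -21,"fingers": -1},
    {"dx": 0,"dy": 0,"dz": 0,"twist": -28,"fingers": -1},
    {"dx": 0,"dy": 0,"dz": 0,"twist": -35,"fingers": -1},
  ],
)

```text
clock: 2.43
eef_pos: [0.4434, 0.1173, 0.2491]
tool_rot: [0.665, 0.747, -0.0, -0.0]
ft_force: [-0.2, -0.1, 0.4]
grip_width: 0.0856
grasp_force: 0.0
```

Request:
carry_out(
  plan=[
    {"dx": 0,"dy": 0,"dz": 0,"twist": -7,"fingers": -1},
    {"dx": 0,"dy": 0,"dz": 0,"twist": -14,"fingers": -1},
    {"dx": 0,"dy": 0,"dz": 0,"twist": -21,"fingers": -1},
    {"dx": 0,"dy": 0,"dz": 0,"twist": -28,"fingers": -1},
    {"dx": 0,"dy": 0,"dz": 0,"twist": -35,"fingers": -1},
  ],
)

```text
clock: 2.85
eef_pos: [0.4434, 0.1173, 0.2492]
tool_rot: [0.41, 0.912, -0.0, -0.0]
ft_force: [0.3, 0.4, 0.3]
grip_width: 0.0854
grasp_force: 0.0
```

Request:
carry_out(
  plan=[
    {"dx": 0,"dy": 0,"dz": 0,"twist": -7,"fingers": -1},
    {"dx": 0,"dy": 0,"dz": 0,"twist": -14,"fingers": -1},
    {"dx": 0,"dy": 0,"dz": 0,"twist": -21,"fingers": -1},
    {"dx": 0,"dy": 0,"dz": 0,"twist": -28,"fingers": -1},
    {"dx": 0,"dy": 0,"dz": 0,"twist": -35,"fingers": -1},
  ],
)

```text
clock: 3.27
eef_pos: [0.4434, 0.1173, 0.2492]
tool_rot: [0.116, 0.993, -0.0, -0.0]
ft_force: [-0.5, 0.1, 0.3]
grip_width: 0.0851
grasp_force: 0.0
```

Request:
carry_out(
  plan=[
    {"dx": 0,"dy": 0,"dz": 0,"twist": -5,"fingers": -1},
    {"dx": 0,"dy": 0,"dz": 0,"twist": -10,"fingers": -1},
    {"dx": 0,"dy": 0,"dz": 0,"twist": -15,"fingers": -1},
    {"dx": 0,"dy": 0,"dz": 0,"twist": -20,"fingers": -1},
    {"dx": 0,"dy": 0,"dz": 0,"twist": -25,"fingers": -1},
  ],
)

```text
clock: 3.68
eef_pos: [0.4434, 0.1173, 0.2492]
tool_rot: [-0.101, 0.995, -0.0, -0.0]
ft_force: [0.2, -0.9, 0.1]
grip_width: 0.0855
grasp_force: 0.0
```

```bash
python3 -c "
from h import *
go(.4447,.1203,.077,191.3)
c=snap('wrist','w2.png'); print(c['eye'],proj(c,[[.4447,.1203,.095],[.5656,-.0056,.045],[.512,.322,.004],[.4334,.2686,.049]]))"
```

```text
t 3.68 tcp [0.4434 0.1173 0.2492] a -168.5 tilt 0.04 w 0.0855 gf 0.0 F [ 0.2 -0.9  0.1] j [ 0.26  0.15 -0.06  1.36 -0.    0.06] 
 -> d [ -2.    2.8 172.2] len 172.0 twist 0.2
[0.38007181 0.10389349 0.3909229 ] [[323.60829484 229.31184587]
 [174.90046585 309.55570827]
 [487.99419085 304.68198253]
 [480.58904383 237.97826252]]
```

View pics/w2.png

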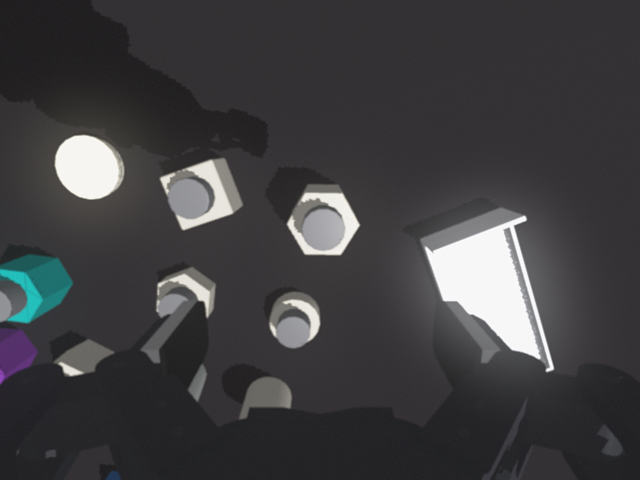

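The lid is at (323,229), exactly where predicted, so I'm descending to grip it.

Request:
carry_out(
  plan=[
    {"dx": -2,"dy": 3,"dz": 40,"twist": 0,"fingers": -1},
    {"dx": -2,"dy": 3,"dz": 80,"twist": 0,"fingers": -1},
    {"dx": -2,"dy": 3,"dz": 120,"twist": 0,"fingers": -1},
    {"dx": -2,"dy": 3,"dz": 155,"twist": 0,"fingers": -1},
    {"dx": -2,"dy": 3,"dz": 172,"twist": 0,"fingers": -1},
  ],
)

```text
clock: 4.15
eef_pos: [0.4417, 0.1199, 0.0731]
tool_rot: [-0.098, 0.995, -0.001, -0.003]
ft_force: [-0.9, 1.0, 0.2]
grip_width: 0.0856
grasp_force: 0.0
```

Request:
carry_out(
  plan=[
    {"dx": 0,"dy": 0,"dz": 0,"twist": 0,"fingers": 1},
    {"dx": 0,"dy": 0,"dz": 0,"twist": 0,"fingers": 1},
    {"dx": 0,"dy": 0,"dz": 0,"twist": 0,"fingers": 1},
    {"dx": 0,"dy": 0,"dz": 0,"twist": 0,"fingers": 1},
    {"dx": 0,"dy": 0,"dz": 0,"twist": 0,"fingers": 1},
  ],
)

```text
clock: 4.57
eef_pos: [0.4471, 0.1218, 0.0796]
tool_rot: [-0.099, 0.995, 0.0, 0.002]
ft_force: [-0.2, -0.2, 4.4]
grip_width: 0.0339
grasp_force: 59.4
```

Request:
carry_out(
  plan=[
    {"dx": 0,"dy": 0,"dz": 0,"twist": 0,"fingers": 1},
    {"dx": 0,"dy": 0,"dz": 0,"twist": 0,"fingers": 1},
    {"dx": 0,"dy": 0,"dz": -10,"twist": 0,"fingers": 1},
    {"dx": 0,"dy": 0,"dz": -30,"twist": 0,"fingers": 1},
    {"dx": 0,"dy": 0,"dz": -60,"twist": 0,"fingers": 1},
  ],
)

```text
clock: 4.98
eef_pos: [0.443, 0.121, 0.1365]
tool_rot: [-0.099, 0.995, -0.0, -0.002]
ft_force: [0.0, 0.5, -0.5]
grip_width: 0.0341
grasp_force: 60.0
```

```bash
python3 -c "
from h import *
go(.512-.066*.827,.322-.066*.562,.20,214.2)
snap('wrist','w3.png')"
```

```text
t 4.98 tcp [0.443  0.121  0.1365] a -168.7 tilt 0.27 w 0.0341 gf 60.0 F [ 0.   0.5 -0.5] j [ 0.27  0.23 -0.26  1.08  0.    0.07] 
 -> d [-46.  157.9 -63.7] len 176.0 twist -22.9
```

View pics/w3.png

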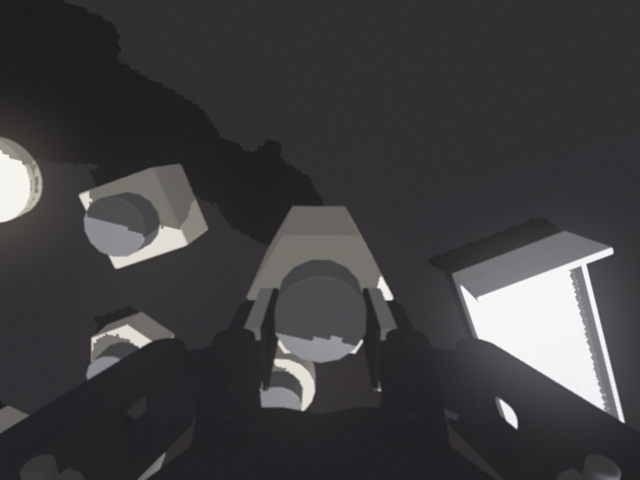

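Tall is gripped by its lid (lid at 320,315). Carrying it over the tray, turning −22.9° on the way.

Request:
carry_out(
  plan=[
    {"dx": 0,"dy": 20,"dz": -20,"twist": -4,"fingers": 1},
    {"dx": -12,"dy": 55,"dz": -32,"twist": -9,"fingers": 1},
    {"dx": -26,"dy": 92,"dz": -32,"twist": -14,"fingers": 1},
    {"dx": -40,"dy": 130,"dz": -32,"twist": -19,"fingers": 1},
    {"dx": -52,"dy": 160,"dz": -32,"twist": -23,"fingers": 1},
  ],
)

```text
clock: 5.45
eef_pos: [0.4651, 0.2916, 0.1708]
tool_rot: [-0.297, 0.955, 0.001, 0.002]
ft_force: [0.6, -0.3, -1.1]
grip_width: 0.0336
grasp_force: 60.2
```

Request:
carry_out(
  plan=[
    {"dx": 0,"dy": 0,"dz": 0,"twist": 0,"fingers": 1},
    {"dx": 0,"dy": 0,"dz": 10,"twist": 0,"fingers": 1},
    {"dx": 0,"dy": 0,"dz": 25,"twist": 0,"fingers": 1},
    {"dx": 0,"dy": 0,"dz": 40,"twist": 0,"fingers": 1},
    {"dx": 0,"dy": 0,"dz": 50,"twist": 0,"fingers": 1},
  ],
)

```text
clock: 5.87
eef_pos: [0.4634, 0.2868, 0.1175]
tool_rot: [-0.294, 0.956, -0.001, -0.001]
ft_force: [0.0, 0.3, -1.9]
grip_width: 0.0335
grasp_force: 60.2
```

```bash
python3 -c "
from h import *
go(.512-.060*.827,.322-.060*.562,.083,214.2)
snap('side','s2.png')"
```

```text
t 5.87 tcp [0.4634 0.2868 0.1175] a -145.8 tilt 0.16 w 0.0335 gf 60.2 F [ 0.   0.3 -1.9] j [ 0.55  0.4  -0.07  1.1  -0.   -0.04] 
 -> d [-0.1  1.8 34.5] len 35.0 twist 0.0
```

View pics/s2.png

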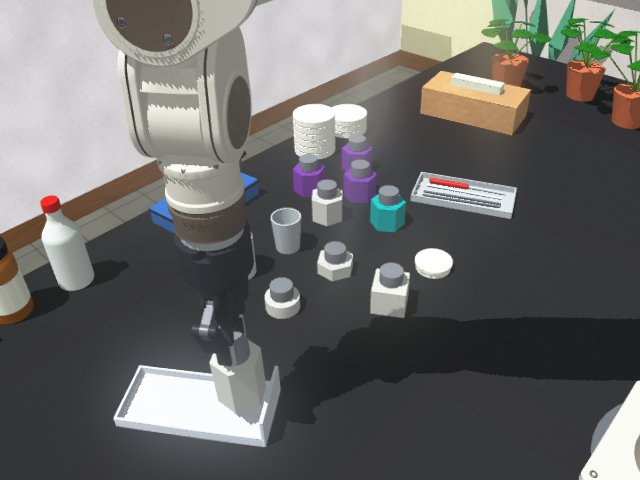

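The pot hangs upright over the tray (240,375), just inside the plate. Lowering, then nudging it onto the plate.

Request:
carry_out(
  plan=[
    {"dx": 0,"dy": 2,"dz": 12,"twist": 0,"fingers": 1},
    {"dx": 0,"dy": 2,"dz": 24,"twist": 0,"fingers": 1},
    {"dx": 0,"dy": 2,"dz": 31,"twist": 0,"fingers": 1},
    {"dx": 0,"dy": 2,"dz": 34,"twist": 0,"fingers": 1},
    {"dx": 0,"dy": 2,"dz": 35,"twist": 0,"fingers": 1},
  ],
)

```text
clock: 6.33
eef_pos: [0.4631, 0.2896, 0.084]
tool_rot: [-0.295, 0.956, -0.0, -0.001]
ft_force: [0.6, 0.2, -1.3]
grip_width: 0.0335
grasp_force: 60.2
```

Request:
carry_out(
  plan=[
    {"dx": 2,"dy": 0,"dz": 0,"twist": 0,"fingers": 1},
    {"dx": 4,"dy": 0,"dz": 0,"twist": 0,"fingers": 1},
    {"dx": 6,"dy": 0,"dz": 0,"twist": 0,"fingers": 1},
    {"dx": 8,"dy": 0,"dz": 0,"twist": 0,"fingers": 1},
    {"dx": 8,"dy": 0,"dz": 0,"twist": 0,"fingers": 1},
  ],
)

```text
clock: 6.75
eef_pos: [0.4567, 0.2857, 0.0848]
tool_rot: [-0.295, 0.955, 0.0, 0.0]
ft_force: [-0.5, -0.2, -1.0]
grip_width: 0.0336
grasp_force: 60.2
```

```bash
python3 -c "
from h import *
go(.512-.070*.827,.322-.070*.562,.082,214.2)"
```

```text
t 6.75 tcp [0.4567 0.2857 0.0848] a -145.7 tilt 0.04 w 0.0336 gf 60.2 F [-0.5 -0.2 -1. ] j [ 0.56  0.42 -0.14  1.01 -0.   -0.04] 
 -> d [ 3.8 -1.   2.8] len 5.0 twist 0.1
```

Request:
carry_out(
  plan=[
    {"dx": 1,"dy": 0,"dz": 1,"twist": 0,"fingers": 1},
    {"dx": 2,"dy": 0,"dz": 2,"twist": 0,"fingers": 1},
    {"dx": 3,"dy": 0,"dz": 2,"twist": 0,"fingers": 1},
    {"dx": 4,"dy": 0,"dz": 2,"twist": 0,"fingers": 1},
    {"dx": 4,"dy": 0,"dz": 2,"twist": 0,"fingers": 1},
  ],
)

```text
clock: 7.17
eef_pos: [0.4559, 0.285, 0.0839]
tool_rot: [-0.295, 0.955, 0.001, 0.003]
ft_force: [4.8, 3.0, 3.1]
grip_width: 0.0334
grasp_force: 60.7
```

```bash
python3 -c "
from h import *
go(.512-.070*.827,.322-.070*.562,.082,214.2)
c=snap('wrist','w4.png'); cv2.imwrite('pics/w4.png',c['image'][120:420,170:520,::-1].repeat(2,0).repeat(2,1))"
```

```text
t 7.17 tcp [0.4559 0.285  0.0839] a -145.7 tilt 0.36 w 0.0334 gf 60.7 F [4.8 3.  3.1] j [ 0.56  0.42 -0.15  1.    0.   -0.04] 
 -> d [ 2.8 -1.   1.9] len 4.0 twist 0.1
```

View pics/w4.png

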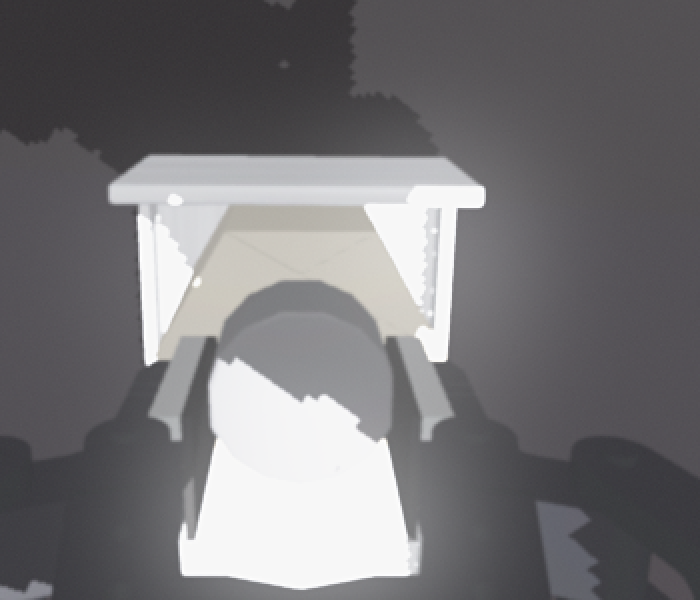

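Tall is flat and square on the plate (plate edge y≈200 in the crop is parallel to the body flat) with 5.6 N contact. Releasing.

Request:
carry_out(
  plan=[
    {"dx": -2,"dy": 0,"dz": 0,"twist": 0,"fingers": 1},
    {"dx": -2,"dy": 0,"dz": 0,"twist": 0,"fingers": -1},
    {"dx": -2,"dy": 0,"dz": 0,"twist": 0,"fingers": -1},
    {"dx": -2,"dy": 0,"dz": 0,"twist": 0,"fingers": -1},
    {"dx": -2,"dy": 0,"dz": 0,"twist": 0,"fingers": -1},
  ],
)

```text
clock: 7.63
eef_pos: [0.454, 0.2839, 0.0814]
tool_rot: [-0.295, 0.955, -0.0, -0.001]
ft_force: [0.7, 0.3, 0.0]
grip_width: 0.0798
grasp_force: 0.0
```

Request:
carry_out(
  plan=[
    {"dx": -2,"dy": 0,"dz": 0,"twist": 0,"fingers": -1},
    {"dx": -2,"dy": 0,"dz": -20,"twist": 0,"fingers": -1},
    {"dx": -2,"dy": 0,"dz": -60,"twist": 0,"fingers": -1},
    {"dx": -2,"dy": 0,"dz": -100,"twist": 0,"fingers": -1},
    {"dx": -2,"dy": 0,"dz": -140,"twist": 0,"fingers": -1},
  ],
)

```text
clock: 8.05
eef_pos: [0.456, 0.2853, 0.2232]
tool_rot: [-0.295, 0.955, -0.0, -0.001]
ft_force: [1.8, 0.2, 0.6]
grip_width: 0.0856
grasp_force: 0.0
```

```bash
python3 - <<'E'
from h import *
go(.60,-.05,.23,214.2)
for n,s in (('scene',None),('side',None)):
    c=snap(n); V=c['image'].astype(int); P=(.512-.067*.827,.322-.067*.562,.099); u,v=proj(c,[P])[0].astype(int)
    m=((abs(V-V[v,u]).max(2)<25)).astype(np.uint8); nl,lab,st,ce=cv2.connectedComponentsWithStats(m,connectivity=4); l=lab[v,u]
    w=ray(c,[ce[l]],.099)[0]; d=w[:2]-[.512,.322]; print(n,(u,v),st[l],ce[l].round(1),w.round(4),'tray xy',-(d@[.827,.562]).round(4), (d@[.562,-.827]).round(4))
E
```

```text
t 8.05 tcp [0.456  0.2853 0.2232] a -145.7 tilt 0.14 w 0.0856 gf 0.0 F [1.8 0.2 0.6] j [ 0.56  0.32  0.09  1.35  0.   -0.04] 
 -> d [  70.3 -358.    -6.7] len 365.0 twist 0.1
scene (np.int64(409), np.int64(144)) [400 138  16  11 124] [407.5 143.4] [0.4532 0.2821 0.099 ] tray xy 0.071 0.0
side (np.int64(239), np.int64(363)) [225 353  31  23 512] [240.2 363.9] [0.4558 0.2843 0.099 ] tray xy 0.0677 -0.0004
```

Tall sits at tray x≈0.068, y≈0. Next, the mid pot.

Request:
carry_out(
  plan=[
    {"dx": 3,"dy": -30,"dz": 0,"twist": 0,"fingers": -1},
    {"dx": 5,"dy": -60,"dz": 0,"twist": 0,"fingers": -1},
    {"dx": 8,"dy": -90,"dz": 0,"twist": 0,"fingers": -1},
    {"dx": 11,"dy": -120,"dz": 0,"twist": 0,"fingers": -1},
    {"dx": 13,"dy": -150,"dz": 0,"twist": 0,"fingers": -1},
  ],
)

```text
clock: 8.57
eef_pos: [0.5307, 0.1532, 0.2216]
tool_rot: [-0.295, 0.955, 0.0, -0.001]
ft_force: [0.1, 0.2, -0.8]
grip_width: 0.0859
grasp_force: 0.0
```

Request:
carry_out(
  plan=[
    {"dx": 3,"dy": -30,"dz": 0,"twist": 0,"fingers": -1},
    {"dx": 5,"dy": -60,"dz": 0,"twist": 0,"fingers": -1},
    {"dx": 8,"dy": -90,"dz": 0,"twist": 0,"fingers": -1},
    {"dx": 11,"dy": -120,"dz": 0,"twist": 0,"fingers": -1},
    {"dx": 13,"dy": -150,"dz": 0,"twist": 0,"fingers": -1},
  ],
)

```text
clock: 8.98
eef_pos: [0.6047, 0.0219, 0.2215]
tool_rot: [-0.295, 0.955, 0.0, -0.001]
ft_force: [0.2, 0.2, 0.5]
grip_width: 0.0855
grasp_force: 0.0
```

Request:
carry_out(
  plan=[
    {"dx": 3,"dy": -35,"dz": 0,"twist": 0,"fingers": -1},
    {"dx": 6,"dy": -75,"dz": 0,"twist": 0,"fingers": -1},
    {"dx": 9,"dy": -115,"dz": 0,"twist": 0,"fingers": -1},
    {"dx": 13,"dy": -150,"dz": 0,"twist": 0,"fingers": -1},
    {"dx": 13,"dy": -150,"dz": 0,"twist": 0,"fingers": -1},
  ],
)

```text
clock: 9.4
eef_pos: [0.6798, -0.1146, 0.219]
tool_rot: [-0.292, 0.956, -0.001, -0.001]
ft_force: [-2.1, 0.6, -0.8]
grip_width: 0.0855
grasp_force: 0.0
```

```bash
python3 - <<'E'
from h import *
go(.6766,-.109,.052,214.2)
c=snap('wrist','w5.png')
print(proj(c,[[.6766,-.109,.07],[.6766,-.109,.048],[.5656,-.0056,.045],[.5656,-.0056,.023]]))
E
```

```text
t 9.4 tcp [ 0.6798 -0.1146  0.219 ] a -146.1 tilt 0.17 w 0.0855 gf 0.0 F [-2.1  0.6 -0.8] j [-0.17  0.65  0.61  1.53 -0.   -0.76] 
 -> d [ -1.    6.6 167. ] len 167.0 twist -0.3
[[328.78604023 229.55302505]
 [328.1957277  223.87860339]
 [505.75887813 182.79484136]
 [493.97265247 180.35362963]]
```

View pics/w5.png

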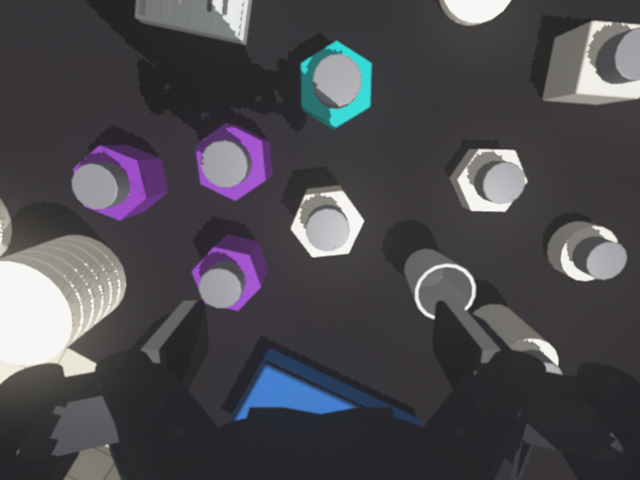

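```bash
python3 - <<'E'
from h import *
c=snap('wrist')
hexfit(c,327,223,.048,170,42); hexfit(c,490,180,.023,170,42)
print(ray(c,[[220,287],[225,163]],.07),ray(c,[[444,290]],.065))
go(.6766,-.109,.052)
E
```

```text
7 [[338, 190], [359, 219], [343, 252], [308, 255], [287, 228], [292, 213], [316, 192]] L [30.4 31.8 30.4 29.8 13.7 26.8 18.3] A [10.5  9.8  9.1 10.5 14.9 45.1  9.2] flat normal mod60 38.7 cen [ 0.6776 -0.1121]
6 [[511, 150], [522, 178], [500, 210], [467, 209], [454, 178], [472, 151]] L [27.4 33.  30.2 31.3 27.  34.1] A [2.3 4.8 2.3 1.4 3.8 5.6] flat normal mod60 33.4 cen [ 0.5668 -0.0071]
[[ 0.76570835 -0.15253185  0.07      ]
 [ 0.67690671 -0.19980667  0.07      ]] [[0.66503006 0.00498535 0.065     ]]
t 9.5 tcp [ 0.6783 -0.1096  0.22  ] a -145.8 tilt 0.18 w 0.0854 gf 0.0 F [-0.8 -0.2 -0.1] j [-0.16  0.65  0.6   1.53  0.   -0.76] 
 -> d [  0.7   1.  168. ] len 168.0 twist 0
```

Mid matches the prediction (lid 328,229), with its flats at 39.9° against the tray's 34.2°. I'll twist −6 before gripping. The nearest neighbours, purple at (0.766,−0.153) and the beaker at (0.665,0.005), are clear of the fingers.

Request:
carry_out(
  plan=[
    {"dx": 0,"dy": 1,"dz": 38,"twist": -6,"fingers": -1},
    {"dx": 0,"dy": 1,"dz": 76,"twist": -6,"fingers": -1},
    {"dx": 0,"dy": 1,"dz": 115,"twist": -6,"fingers": -1},
    {"dx": 0,"dy": 1,"dz": 152,"twist": -6,"fingers": -1},
    {"dx": 0,"dy": 1,"dz": 168,"twist": -6,"fingers": -1},
  ],
)

```text
clock: 9.92
eef_pos: [0.6733, -0.1045, 0.0482]
tool_rot: [-0.346, 0.938, 0.003, -0.004]
ft_force: [-0.9, -0.3, -0.1]
grip_width: 0.0853
grasp_force: 0.0
```

Request:
carry_out(
  plan=[
    {"dx": 0,"dy": 0,"dz": 0,"twist": 0,"fingers": -1},
    {"dx": 0,"dy": 0,"dz": 0,"twist": 0,"fingers": 1},
    {"dx": 0,"dy": 0,"dz": 0,"twist": 0,"fingers": 1},
    {"dx": 0,"dy": 0,"dz": 0,"twist": 0,"fingers": 1},
    {"dx": 0,"dy": 0,"dz": 0,"twist": 0,"fingers": 1},
  ],
)

```text
clock: 10.33
eef_pos: [0.6797, -0.107, 0.0572]
tool_rot: [-0.345, 0.939, -0.001, 0.002]
ft_force: [-0.2, -0.5, 0.6]
grip_width: 0.0389
grasp_force: 0.0
```

Request:
carry_out(
  plan=[
    {"dx": 0,"dy": 0,"dz": 0,"twist": 0,"fingers": 1},
    {"dx": 0,"dy": 0,"dz": 0,"twist": 0,"fingers": 1},
    {"dx": 0,"dy": 0,"dz": 0,"twist": 0,"fingers": 1},
    {"dx": 0,"dy": 0,"dz": 0,"twist": 0,"fingers": 1},
    {"dx": 0,"dy": 0,"dz": 0,"twist": 0,"fingers": 1},
  ],
)

```text
clock: 10.75
eef_pos: [0.6799, -0.1073, 0.0574]
tool_rot: [-0.345, 0.939, -0.001, 0.002]
ft_force: [0.1, 0.5, 5.8]
grip_width: 0.0336
grasp_force: 59.2
```

```bash
python3 - <<'E'
from h import *
go(.6766,-.109,.052,214.2)
E
```

```text
t 10.75 tcp [ 0.6799 -0.1073  0.0574] a -139.7 tilt 0.32 w 0.0336 gf 59.2 F [0.1 0.5 5.8] j [-0.16  0.72  0.3   1.15  0.   -0.86] 
 -> d [3.6 0.9 5.4] len 7.0 twist 6.1
```

Request:
carry_out(
  plan=[
    {"dx": 0,"dy": 0,"dz": -12,"twist": 0,"fingers": 1},
    {"dx": 0,"dy": 0,"dz": -35,"twist": 0,"fingers": 1},
    {"dx": 0,"dy": 0,"dz": -62,"twist": 0,"fingers": 1},
    {"dx": 0,"dy": 0,"dz": -90,"twist": 0,"fingers": 1},
    {"dx": -6,"dy": 18,"dz": -118,"twist": 0,"fingers": 1},
  ],
)

```text
clock: 11.17
eef_pos: [0.671, -0.0923, 0.1736]
tool_rot: [-0.343, 0.939, -0.001, -0.0]
ft_force: [1.0, 0.1, -1.8]
grip_width: 0.0333
grasp_force: 60.0
```

Request:
carry_out(
  plan=[
    {"dx": -10,"dy": 28,"dz": 0,"twist": 1,"fingers": 1},
    {"dx": -20,"dy": 59,"dz": 0,"twist": 2,"fingers": 1},
    {"dx": -30,"dy": 90,"dz": 0,"twist": 3,"fingers": 1},
    {"dx": -40,"dy": 121,"dz": 0,"twist": 4,"fingers": 1},
    {"dx": -50,"dy": 150,"dz": 0,"twist": 5,"fingers": 1},
  ],
)

```text
clock: 11.58
eef_pos: [0.6107, 0.0586, 0.1732]
tool_rot: [-0.303, 0.953, 0.0, 0.0]
ft_force: [-0.1, 0.2, -0.6]
grip_width: 0.0335
grasp_force: 60.1
```

```bash
python3 - <<'E'
from h import *
go(.5087,.3198,.175,214.2)
E
```

```text
t 11.58 tcp [0.6107 0.0586 0.1732] a -144.7 tilt 0.01 w 0.0335 gf 60.1 F [-0.1  0.2 -0.6] j [ 0.1   0.49  0.22  1.3   0.   -0.52] 
 -> d [-67.6 272.1  -1.8] len 280.0 twist 1.1
```

Request:
carry_out(
  plan=[
    {"dx": -8,"dy": 32,"dz": 0,"twist": 1,"fingers": 1},
    {"dx": -16,"dy": 65,"dz": 0,"twist": 1,"fingers": 1},
    {"dx": -24,"dy": 98,"dz": 0,"twist": 1,"fingers": 1},
    {"dx": -32,"dy": 130,"dz": 0,"twist": 1,"fingers": 1},
    {"dx": -39,"dy": 158,"dz": 0,"twist": 1,"fingers": 1},
  ],
)

```text
clock: 12.0
eef_pos: [0.551, 0.2105, 0.1731]
tool_rot: [-0.296, 0.955, 0.0, 0.0]
ft_force: [0.0, 0.1, -1.2]
grip_width: 0.0337
grasp_force: 60.2
```

Request:
carry_out(
  plan=[
    {"dx": -8,"dy": 32,"dz": 0,"twist": 0,"fingers": 1},
    {"dx": -17,"dy": 65,"dz": 0,"twist": 0,"fingers": 1},
    {"dx": -25,"dy": 95,"dz": 0,"twist": 0,"fingers": 1},
    {"dx": -30,"dy": 114,"dz": 0,"twist": 0,"fingers": 1},
    {"dx": -30,"dy": 114,"dz": 0,"twist": 0,"fingers": 1},
  ],
)

```text
clock: 12.42
eef_pos: [0.5108, 0.3238, 0.1729]
tool_rot: [-0.298, 0.955, 0.001, 0.0]
ft_force: [-0.1, -1.2, -0.6]
grip_width: 0.0331
grasp_force: 60.2
```

```bash
python3 - <<'E'
from h import *
go(.5087,.3198,.067,214.2)
c=snap('wrist','w6.png')
E
```

```text
t 12.42 tcp [0.5108 0.3238 0.1729] a -145.3 tilt 0.11 w 0.0331 gf 60.2 F [-0.1 -1.2 -0.6] j [ 0.56  0.48  0.19  1.29  0.   -0.04] 
 -> d [  4.1  -2.3 105.9] len 106.0 twist 0.5
```

View pics/w6.png

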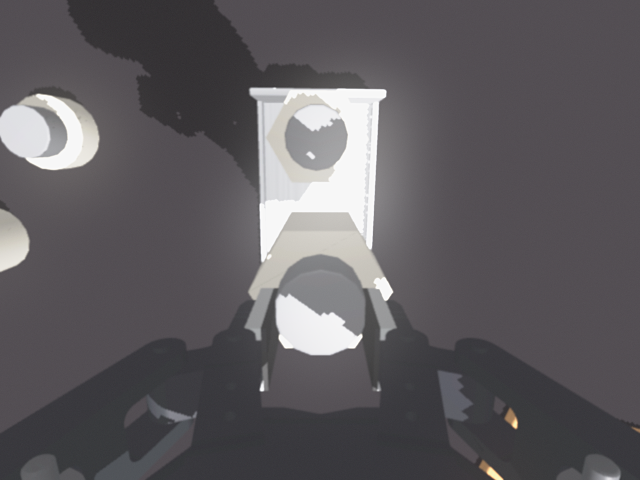

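Tall stands against the plate (316,137), and mid hangs aligned behind it. Lowering.

Request:
carry_out(
  plan=[
    {"dx": 2,"dy": 0,"dz": 20,"twist": 0,"fingers": 1},
    {"dx": 2,"dy": 0,"dz": 45,"twist": 0,"fingers": 1},
    {"dx": 2,"dy": 0,"dz": 70,"twist": 0,"fingers": 1},
    {"dx": 2,"dy": 0,"dz": 90,"twist": 0,"fingers": 1},
    {"dx": 2,"dy": 0,"dz": 100,"twist": 0,"fingers": 1},
  ],
)

```text
clock: 12.88
eef_pos: [0.5098, 0.3163, 0.0697]
tool_rot: [-0.294, 0.956, -0.001, -0.002]
ft_force: [-0.2, -0.8, -1.0]
grip_width: 0.034
grasp_force: 60.1
```

Request:
carry_out(
  plan=[
    {"dx": 0,"dy": 0,"dz": 3,"twist": 0,"fingers": 1},
    {"dx": 0,"dy": 0,"dz": 5,"twist": 0,"fingers": 1},
    {"dx": 1,"dy": 0,"dz": 7,"twist": 0,"fingers": 1},
    {"dx": 2,"dy": 0,"dz": 8,"twist": 0,"fingers": 1},
    {"dx": 2,"dy": 0,"dz": 8,"twist": 0,"fingers": 1},
  ],
)

```text
clock: 13.3
eef_pos: [0.5099, 0.3177, 0.0654]
tool_rot: [-0.295, 0.955, 0.0, 0.001]
ft_force: [0.3, 0.4, -1.2]
grip_width: 0.0333
grasp_force: 60.1
```

```bash
python3 - <<'E'
from h import *
go(.512-.0137*.827,.322-.0137*.562,.062,214.2)
E
```

```text
t 13.3 tcp [0.5099 0.3177 0.0654] a -145.7 tilt 0.1 w 0.0333 gf 60.1 F [ 0.3  0.4 -1.2] j [ 0.56  0.55  0.02  1.04 -0.   -0.04] 
 -> d [9.5 2.4 3.4] len 10.0 twist 0.1
```

Request:
carry_out(
  plan=[
    {"dx": 0,"dy": 2,"dz": 2,"twist": 0,"fingers": 1},
    {"dx": 2,"dy": 2,"dz": 3,"twist": 0,"fingers": 1},
    {"dx": 4,"dy": 2,"dz": 3,"twist": 0,"fingers": 1},
    {"dx": 6,"dy": 2,"dz": 3,"twist": 0,"fingers": 1},
    {"dx": 7,"dy": 2,"dz": 3,"twist": 0,"fingers": 1},
  ],
)

```text
clock: 13.72
eef_pos: [0.5028, 0.3155, 0.0617]
tool_rot: [-0.295, 0.955, 0.0, 0.001]
ft_force: [1.0, 1.5, -1.0]
grip_width: 0.0335
grasp_force: 60.2
```

Request:
carry_out(
  plan=[
    {"dx": 1,"dy": 0,"dz": 0,"twist": 0,"fingers": 1},
    {"dx": 2,"dy": 0,"dz": 1,"twist": 0,"fingers": 1},
    {"dx": 3,"dy": 0,"dz": 1,"twist": 0,"fingers": 1},
    {"dx": 3,"dy": 0,"dz": 1,"twist": 0,"fingers": 1},
    {"dx": 3,"dy": 0,"dz": 1,"twist": 0,"fingers": 1},
  ],
)

```text
clock: 14.13
eef_pos: [0.5026, 0.3153, 0.0618]
tool_rot: [-0.295, 0.955, 0.001, 0.003]
ft_force: [4.4, 3.4, 0.8]
grip_width: 0.0336
grasp_force: 60.4
```

```bash
python3 - <<'E'
from h import *
go(.512-.0137*.827,.322-.0137*.562,.062,214.2)
E
```

```text
t 14.13 tcp [0.5026 0.3153 0.0618] a -145.7 tilt 0.39 w 0.0336 gf 60.4 F [4.4 3.4 0.8] j [ 0.56  0.54 -0.01  1.01  0.   -0.04] 
 -> d [ 2.1  0.2 -0.2] len 2.0 twist 0.1
```

Mid is touching the tall pot (5.6 N). Releasing and retreating.

Request:
carry_out(
  plan=[
    {"dx": -2,"dy": 0,"dz": 1,"twist": 0,"fingers": 1},
    {"dx": -2,"dy": 0,"dz": 1,"twist": 0,"fingers": -1},
    {"dx": -2,"dy": 0,"dz": 0,"twist": 0,"fingers": -1},
    {"dx": -2,"dy": 0,"dz": 0,"twist": 0,"fingers": -1},
    {"dx": -2,"dy": 0,"dz": 0,"twist": 0,"fingers": -1},
  ],
)

```text
clock: 14.55
eef_pos: [0.5008, 0.3141, 0.0597]
tool_rot: [-0.295, 0.955, -0.0, -0.001]
ft_force: [-0.7, -0.4, -0.6]
grip_width: 0.0796
grasp_force: 0.0
```

Request:
carry_out(
  plan=[
    {"dx": -2,"dy": 0,"dz": 0,"twist": 0,"fingers": -1},
    {"dx": -2,"dy": 0,"dz": -20,"twist": 0,"fingers": -1},
    {"dx": -2,"dy": 0,"dz": -60,"twist": 0,"fingers": -1},
    {"dx": -2,"dy": 0,"dz": -100,"twist": 0,"fingers": -1},
    {"dx": -2,"dy": 0,"dz": -141,"twist": 0,"fingers": -1},
  ],
)

```text
clock: 14.97
eef_pos: [0.5025, 0.3153, 0.2019]
tool_rot: [-0.295, 0.955, -0.0, -0.001]
ft_force: [1.1, 0.6, -0.1]
grip_width: 0.0851
grasp_force: 0.0
```

```bash
python3 - <<'E'
from h import *
go(.5657,-.0058,.20,214.0)
c=snap('side','s3.png')
E
```

```text
t 14.97 tcp [0.5025 0.3153 0.2019] a -145.7 tilt 0.16 w 0.0851 gf 0.0 F [ 1.1  0.6 -0.1] j [ 0.56  0.44  0.22  1.35 -0.   -0.04] 
 -> d [ 128.9 -300.8    2.2] len 327.0 twist 0.3
```

View pics/s3.png

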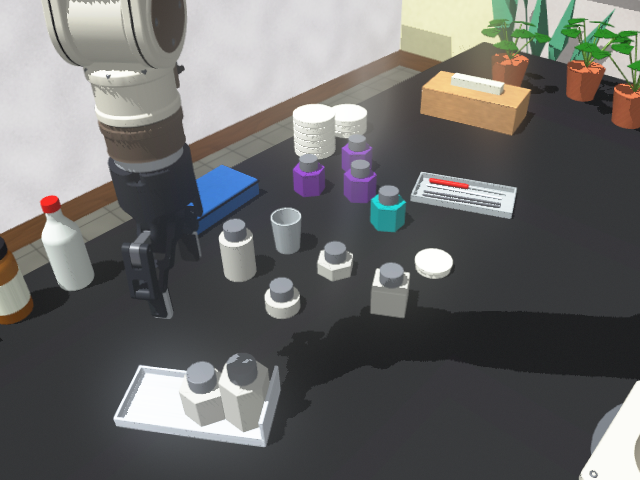

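Tall (242,390) and mid (203,393) stand flat together in the tray, and everything else is undisturbed. Next, the short pot at (0.5657,−0.0058).

Request:
carry_out(
  plan=[
    {"dx": 13,"dy": -32,"dz": 0,"twist": 0,"fingers": -1},
    {"dx": 27,"dy": -64,"dz": 0,"twist": 0,"fingers": -1},
    {"dx": 40,"dy": -95,"dz": 0,"twist": 0,"fingers": -1},
    {"dx": 54,"dy": -127,"dz": 0,"twist": 0,"fingers": -1},
    {"dx": 68,"dy": -158,"dz": 0,"twist": 0,"fingers": -1},
  ],
)

```text
clock: 15.43
eef_pos: [0.5362, 0.1455, 0.201]
tool_rot: [-0.295, 0.955, -0.0, -0.0]
ft_force: [0.8, 0.7, 0.1]
grip_width: 0.0852
grasp_force: 0.0
```

Request:
carry_out(
  plan=[
    {"dx": 13,"dy": -32,"dz": 0,"twist": 0,"fingers": -1},
    {"dx": 27,"dy": -64,"dz": 0,"twist": 0,"fingers": -1},
    {"dx": 42,"dy": -98,"dz": 0,"twist": 0,"fingers": -1},
    {"dx": 61,"dy": -143,"dz": 0,"twist": 0,"fingers": -1},
    {"dx": 61,"dy": -143,"dz": 0,"twist": 0,"fingers": -1},
  ],
)

```text
clock: 15.85
eef_pos: [0.5672, -0.0114, 0.2009]
tool_rot: [-0.292, 0.956, -0.001, -0.0]
ft_force: [0.5, 0.5, 0.1]
grip_width: 0.0853
grasp_force: 0.0
```

```bash
python3 - <<'E'
from h import *
c=snap('wrist','w7.png'); u,v=proj(c,[[.5657,-.0058,.023]])[0].astype(int); print(u,v,proj(c,[[.5657,-.0058,.045]]))
hexfit(c,int(u),int(v),.023,170,40)
V=c['image'].astype(int); u2,v2=proj(c,[[.5657,-.0058,.045]])[0].astype(int)
m=((abs(V-V[v2,u2]).max(2)<25)).astype(np.uint8); nl,lab,st,ce=cv2.connectedComponentsWithStats(m,connectivity=4); l=lab[v2,u2]; print(st[l],ce[l],ray(c,[ce[l]],.045))
go(.5657,-.0058,.027,214.0)
E
```

```text
327 223 [[327.66832974 229.03962274]]
6 [[345, 193], [362, 225], [342, 254], [308, 253], [291, 224], [307, 194]] L [31.6 31.2 30.1 29.9 29.5 32.2] A [2.8 1.1 2.3 3.  5.5 5.5] flat normal mod60 33.4 cen [ 0.5669 -0.0064]
[ 305  210   44   40 1342] [326.66244411 229.39493294] [[ 0.5663988  -0.00630886  0.045     ]]
t 15.9 tcp [ 0.5671 -0.0102  0.2008] a -146.0 tilt 0.08 w 0.0854 gf 0.0 F [-0.3 -0.3  0.7] j [-0.02  0.39  0.13  1.31 -0.   -0.61] 
 -> d [ -1.5   4.6 173.8] len 174.0 twist -0.0
```

Request:
carry_out(
  plan=[
    {"dx": 0,"dy": 0,"dz": 38,"twist": 0,"fingers": -1},
    {"dx": 0,"dy": 0,"dz": 76,"twist": 0,"fingers": -1},
    {"dx": 0,"dy": 0,"dz": 115,"twist": 0,"fingers": -1},
    {"dx": 0,"dy": 0,"dz": 152,"twist": 0,"fingers": -1},
    {"dx": 0,"dy": 0,"dz": 171,"twist": 0,"fingers": -1},
  ],
)

```text
clock: 16.32
eef_pos: [0.5629, -0.0042, 0.0255]
tool_rot: [-0.296, 0.955, 0.001, -0.003]
ft_force: [-0.5, -0.1, -0.9]
grip_width: 0.0854
grasp_force: 0.0
```

Request:
carry_out(
  plan=[
    {"dx": 0,"dy": 0,"dz": 0,"twist": 0,"fingers": -1},
    {"dx": 0,"dy": 0,"dz": 0,"twist": 0,"fingers": -1},
    {"dx": 0,"dy": 0,"dz": 0,"twist": 0,"fingers": -1},
    {"dx": 0,"dy": 0,"dz": 0,"twist": 0,"fingers": -1},
    {"dx": 0,"dy": 0,"dz": 0,"twist": 0,"fingers": -1},
  ],
)

```text
clock: 16.73
eef_pos: [0.5685, -0.0053, 0.0326]
tool_rot: [-0.295, 0.955, -0.001, 0.002]
ft_force: [-0.0, 0.3, 0.6]
grip_width: 0.0853
grasp_force: 0.0
```

```bash
python3 - <<'E'
from h import *
go(.5660,-.0060,.029,214.0)
E
```

```text
t 16.73 tcp [ 0.5685 -0.0053  0.0326] a -145.6 tilt 0.25 w 0.0853 gf 0.0 F [-0.   0.3  0.6] j [-0.01  0.53 -0.12  0.92  0.   -0.61] 
 -> d [2.5 0.8 3.6] len 4.0 twist 0.4
```

Request:
carry_out(
  plan=[
    {"dx": 1,"dy": 0,"dz": 1,"twist": 0,"fingers": 1},
    {"dx": 1,"dy": 0,"dz": 1,"twist": 0,"fingers": 1},
    {"dx": 1,"dy": 0,"dz": 1,"twist": 0,"fingers": 1},
    {"dx": 1,"dy": 0,"dz": 1,"twist": 0,"fingers": 1},
    {"dx": 1,"dy": 0,"dz": 1,"twist": 0,"fingers": 1},
  ],
)

```text
clock: 17.15
eef_pos: [0.5663, -0.0062, 0.03]
tool_rot: [-0.295, 0.955, -0.0, 0.001]
ft_force: [-0.1, -0.7, 4.9]
grip_width: 0.0335
grasp_force: 60.0
```

Request:
carry_out(
  plan=[
    {"dx": 0,"dy": 0,"dz": 0,"twist": 0,"fingers": 1},
    {"dx": 0,"dy": 0,"dz": 0,"twist": 0,"fingers": 1},
    {"dx": 0,"dy": 0,"dz": 0,"twist": 0,"fingers": 1},
    {"dx": 0,"dy": 0,"dz": 0,"twist": 0,"fingers": 1},
    {"dx": 0,"dy": 0,"dz": 0,"twist": 0,"fingers": 1},
  ],
)

```text
clock: 17.57
eef_pos: [0.5663, -0.0062, 0.03]
tool_rot: [-0.295, 0.955, -0.0, 0.001]
ft_force: [-0.5, -0.6, 6.6]
grip_width: 0.0339
grasp_force: 59.9
```

Request:
carry_out(
  plan=[
    {"dx": 0,"dy": 0,"dz": -12,"twist": 0,"fingers": 1},
    {"dx": 0,"dy": 0,"dz": -35,"twist": 0,"fingers": 1},
    {"dx": 0,"dy": 0,"dz": -65,"twist": 0,"fingers": 1},
    {"dx": 0,"dy": 0,"dz": -95,"twist": 0,"fingers": 1},
    {"dx": 0,"dy": 0,"dz": -120,"twist": 0,"fingers": 1},
  ],
)

```text
clock: 17.98
eef_pos: [0.5655, -0.006, 0.1503]
tool_rot: [-0.295, 0.955, 0.0, -0.0]
ft_force: [1.0, -0.5, -1.3]
grip_width: 0.0339
grasp_force: 59.9
```

```bash
python3 - <<'E'
from h import *
go(.512+.050*.827,.322+.050*.562,.15,214.2)
E
```

```text
t 17.98 tcp [ 0.5655 -0.006   0.1503] a -145.7 tilt 0.05 w 0.0339 gf 59.9 F [ 1.  -0.5 -1.3] j [-0.01  0.42  0.04  1.19  0.   -0.61] 
 -> d [-1.909e+02  3.009e+02  3.000e-01] len 356.0 twist 0.1
```

Request:
carry_out(
  plan=[
    {"dx": -18,"dy": 28,"dz": 0,"twist": 0,"fingers": 1},
    {"dx": -38,"dy": 59,"dz": 0,"twist": 0,"fingers": 1},
    {"dx": -58,"dy": 91,"dz": 0,"twist": 0,"fingers": 1},
    {"dx": -78,"dy": 123,"dz": 0,"twist": 0,"fingers": 1},
    {"dx": -98,"dy": 155,"dz": 0,"twist": 0,"fingers": 1},
  ],
)

```text
clock: 18.4
eef_pos: [0.5584, 0.1785, 0.1484]
tool_rot: [-0.295, 0.956, 0.0, -0.001]
ft_force: [0.3, 0.1, -1.8]
grip_width: 0.0336
grasp_force: 60.0
```

Request:
carry_out(
  plan=[
    {"dx": -20,"dy": 32,"dz": 0,"twist": 0,"fingers": 1},
    {"dx": -40,"dy": 64,"dz": 0,"twist": 0,"fingers": 1},
    {"dx": -60,"dy": 95,"dz": 0,"twist": 0,"fingers": 1},
    {"dx": -78,"dy": 123,"dz": 0,"twist": 0,"fingers": 1},
    {"dx": -93,"dy": 146,"dz": 0,"twist": 0,"fingers": 1},
  ],
)

```text
clock: 18.82
eef_pos: [0.5525, 0.3527, 0.1479]
tool_rot: [-0.296, 0.955, 0.0, -0.001]
ft_force: [-0.2, 0.1, -1.3]
grip_width: 0.0337
grasp_force: 60.0
```

Request:
carry_out(
  plan=[
    {"dx": 0,"dy": 0,"dz": 0,"twist": 0,"fingers": 1},
    {"dx": 0,"dy": 0,"dz": 10,"twist": 0,"fingers": 1},
    {"dx": 0,"dy": 0,"dz": 30,"twist": 0,"fingers": 1},
    {"dx": 0,"dy": 0,"dz": 50,"twist": 0,"fingers": 1},
    {"dx": 0,"dy": 0,"dz": 65,"twist": 0,"fingers": 1},
  ],
)

```text
clock: 19.23
eef_pos: [0.5525, 0.348, 0.0811]
tool_rot: [-0.295, 0.956, -0.001, -0.002]
ft_force: [-1.6, -0.7, -0.8]
grip_width: 0.0335
grasp_force: 60.1
```

```bash
python3 - <<'E'
from h import *
go(.512+.050*.827,.322+.050*.562,.036,214.2)
c=snap('wrist','w8.png')
E
```

```text
t 19.23 tcp [0.5525 0.348  0.0811] a -145.7 tilt 0.24 w 0.0335 gf 60.1 F [-1.6 -0.7 -0.8] j [ 0.56  0.64  0.22  1.16 -0.   -0.04] 
 -> d [-2.1  1.3 45.1] len 45.0 twist 0.1
```

View pics/w8.png

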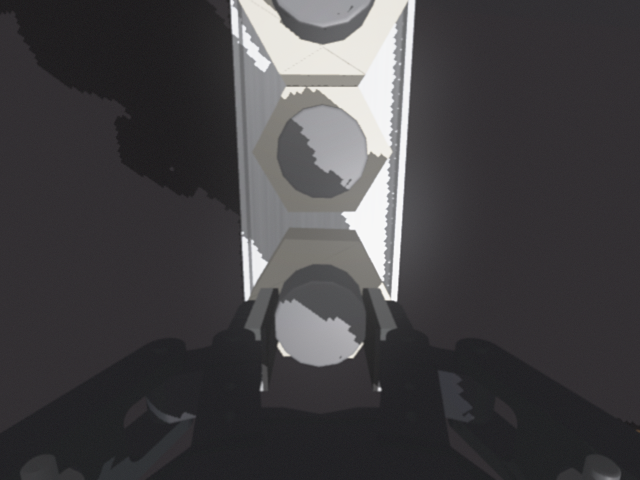

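Mid (322,150) lies flat against tall, and the short pot hangs aligned behind it. Lowering and closing the gap.

Request:
carry_out(
  plan=[
    {"dx": 0,"dy": 0,"dz": 15,"twist": 0,"fingers": 1},
    {"dx": 0,"dy": 0,"dz": 28,"twist": 0,"fingers": 1},
    {"dx": 0,"dy": 0,"dz": 38,"twist": 0,"fingers": 1},
    {"dx": 0,"dy": 0,"dz": 43,"twist": 0,"fingers": 1},
    {"dx": 0,"dy": 0,"dz": 44,"twist": 0,"fingers": 1},
  ],
)

```text
clock: 19.7
eef_pos: [0.5529, 0.3489, 0.0387]
tool_rot: [-0.295, 0.956, -0.0, -0.001]
ft_force: [-0.1, -0.3, -1.6]
grip_width: 0.034
grasp_force: 60.0
```

Request:
carry_out(
  plan=[
    {"dx": 1,"dy": 0,"dz": 0,"twist": 0,"fingers": 1},
    {"dx": 2,"dy": 0,"dz": 0,"twist": 0,"fingers": 1},
    {"dx": 3,"dy": 0,"dz": 0,"twist": 0,"fingers": 1},
    {"dx": 4,"dy": 0,"dz": 0,"twist": 0,"fingers": 1},
    {"dx": 4,"dy": 0,"dz": 0,"twist": 0,"fingers": 1},
  ],
)

```text
clock: 20.12
eef_pos: [0.5505, 0.3481, 0.041]
tool_rot: [-0.295, 0.955, 0.0, 0.0]
ft_force: [-0.5, -0.7, -1.7]
grip_width: 0.0336
grasp_force: 60.0
```

```bash
python3 - <<'E'
from h import *
go(.512+.044*.827,.322+.044*.562,.0345,214.2)
E
```

```text
t 20.12 tcp [0.5505 0.3481 0.041 ] a -145.7 tilt 0.05 w 0.0336 gf 60.0 F [-0.5 -0.7 -1.7] j [ 0.56  0.67  0.16  1.06 -0.   -0.04] 
 -> d [2.5 0.1 6.5] len 7.0 twist 0.1
```

Request:
carry_out(
  plan=[
    {"dx": 0,"dy": 0,"dz": 2,"twist": 0,"fingers": 1},
    {"dx": 0,"dy": 0,"dz": 4,"twist": 0,"fingers": 1},
    {"dx": 1,"dy": 0,"dz": 5,"twist": 0,"fingers": 1},
    {"dx": 3,"dy": 0,"dz": 5,"twist": 0,"fingers": 1},
    {"dx": 4,"dy": 0,"dz": 5,"twist": 0,"fingers": 1},
  ],
)

```text
clock: 20.53
eef_pos: [0.5466, 0.3454, 0.035]
tool_rot: [-0.295, 0.955, -0.0, -0.0]
ft_force: [0.1, 0.8, -0.8]
grip_width: 0.0337
grasp_force: 60.0
```

Request:
carry_out(
  plan=[
    {"dx": 0,"dy": 0,"dz": 1,"twist": 0,"fingers": 1},
    {"dx": 1,"dy": 0,"dz": 1,"twist": 0,"fingers": 1},
    {"dx": 1,"dy": 0,"dz": 1,"twist": 0,"fingers": 1},
    {"dx": 1,"dy": 0,"dz": 1,"twist": 0,"fingers": 1},
    {"dx": 1,"dy": 0,"dz": 1,"twist": 0,"fingers": 1},
  ],
)

```text
clock: 20.95
eef_pos: [0.5463, 0.3452, 0.0344]
tool_rot: [-0.295, 0.955, 0.0, 0.0]
ft_force: [0.4, -0.2, -1.1]
grip_width: 0.0338
grasp_force: 60.0
```

```bash
python3 - <<'E'
from h import *
go(.512+.044*.827,.322+.044*.562,.0345,214.2)
E
```

```text
t 20.95 tcp [0.5463 0.3452 0.0344] a -145.7 tilt 0.02 w 0.0338 gf 60.0 F [ 0.4 -0.2 -1.1] j [ 0.56  0.66  0.14  1.04 -0.   -0.04] 
 -> d [-2.6  0.1 -0.1] len 3.0 twist 0.1
```

Request:
carry_out(
  plan=[
    {"dx": 1,"dy": 0,"dz": 0,"twist": 0,"fingers": 1},
    {"dx": 2,"dy": 0,"dz": 0,"twist": 0,"fingers": 1},
    {"dx": 3,"dy": 0,"dz": 0,"twist": 0,"fingers": 1},
    {"dx": 3,"dy": 0,"dz": 0,"twist": 0,"fingers": 1},
    {"dx": 3,"dy": 0,"dz": 0,"twist": 0,"fingers": 1},
  ],
)

```text
clock: 21.37
eef_pos: [0.5447, 0.344, 0.0348]
tool_rot: [-0.295, 0.955, 0.0, 0.001]
ft_force: [3.6, 2.7, -1.0]
grip_width: 0.0338
grasp_force: 60.0
```

```bash
python3 - <<'E'
from h import *
go(.512+.044*.827,.322+.044*.562,.0345,214.2)
E
```

```text
t 21.37 tcp [0.5447 0.344  0.0348] a -145.7 tilt 0.14 w 0.0338 gf 60.0 F [ 3.6  2.7 -1. ] j [ 0.56  0.66  0.13  1.04  0.   -0.04] 
 -> d [-4.6  0.1  0.3] len 5.0 twist 0.1
```

Contact at 4.5 N. Releasing and retreating, then a final check.

Request:
carry_out(
  plan=[
    {"dx": -1,"dy": 0,"dz": 1,"twist": 0,"fingers": 1},
    {"dx": -1,"dy": 0,"dz": 1,"twist": 0,"fingers": -1},
    {"dx": -1,"dy": 0,"dz": 0,"twist": 0,"fingers": -1},
    {"dx": -1,"dy": 0,"dz": 0,"twist": 0,"fingers": -1},
    {"dx": -1,"dy": 0,"dz": 0,"twist": 0,"fingers": -1},
  ],
)

```text
clock: 21.78
eef_pos: [0.5442, 0.3437, 0.0342]
tool_rot: [-0.295, 0.955, -0.0, -0.0]
ft_force: [-0.5, 0.5, 0.7]
grip_width: 0.08
grasp_force: 0.0
```

Request:
carry_out(
  plan=[
    {"dx": -1,"dy": 0,"dz": 0,"twist": 0,"fingers": -1},
    {"dx": -1,"dy": 0,"dz": -20,"twist": 0,"fingers": -1},
    {"dx": -1,"dy": 0,"dz": -60,"twist": 0,"fingers": -1},
    {"dx": -1,"dy": 0,"dz": -100,"twist": 0,"fingers": -1},
    {"dx": -1,"dy": 0,"dz": -140,"twist": 0,"fingers": -1},
  ],
)

```text
clock: 22.2
eef_pos: [0.5447, 0.3442, 0.1752]
tool_rot: [-0.295, 0.955, -0.0, -0.001]
ft_force: [-0.7, 0.6, -0.2]
grip_width: 0.0858
grasp_force: 0.0
```

Request:
carry_out(
  plan=[
    {"dx": 0,"dy": 0,"dz": 0,"twist": 0,"fingers": -1},
    {"dx": 0,"dy": 0,"dz": 0,"twist": 0,"fingers": -1},
    {"dx": 0,"dy": 0,"dz": 0,"twist": 0,"fingers": -1},
    {"dx": 0,"dy": 0,"dz": 0,"twist": 0,"fingers": -1},
    {"dx": 0,"dy": 0,"dz": 0,"twist": 0,"fingers": -1},
  ],
)

```text
clock: 22.62
eef_pos: [0.5443, 0.3439, 0.1719]
tool_rot: [-0.295, 0.955, -0.001, -0.002]
ft_force: [1.3, -0.0, -1.4]
grip_width: 0.0853
grasp_force: 0.0
```

```bash
python3 - <<'E'
from h import *
go(.55,.345,.2)
c=snap('side','s9.png'); V=c['image'].astype(int); pts=[]
for x,z in ((.0675,.099),(.0125,.074),(-.042,.049)):
    u,v=proj(c,[[.512-x*.827,.322-x*.562,z]])[0].astype(int)
    m=((abs(V-V[v,u]).max(2)<20)).astype(np.uint8); nl,lab,st,ce=cv2.connectedComponentsWithStats(m,connectivity=4); l=lab[v,u]
    d=ray(c,[ce[l]],z)[0][:2]-[.512,.322]; print((u,v),st[l],'tray',(-(d@[.827,.562])).round(4),(d@[.562,-.827]).round(4))
a=c['image'][330:460,90:310,::-1]; w=snap('wrist')['image'][:,:,::-1]
cv2.imwrite('pics/f.png',np.vstack([cv2.resize(a,(500,295)),cv2.resize(w,(500,300))[:300]]))
E
```

```text
t 22.62 tcp [0.5443 0.3439 0.1719] a -145.7 tilt 0.25 w 0.0853 gf 0.0 F [ 1.3 -0.  -1.4] j [ 0.56  0.56  0.33  1.35  0.   -0.04] 
 -> d [ -5.2  -2.3 -28.1] len 29.0 twist 0
(np.int64(240), np.int64(363)) [226 353  30  23 511] tray 0.0678 -0.0002
(np.int64(198), np.int64(372)) [187 361  34  33 653] tray 0.0204 -0.0085
(np.int64(160), np.int64(380)) [150 370  27  22 449] tray -0.04 0.0001
```

View pics/f.png

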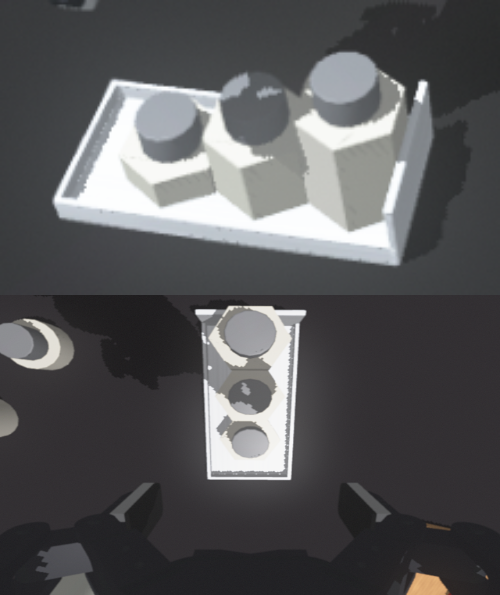

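The three stand in a straight row, flats touching: tall to short measures 107.8 mm against 108 mm for full contact. The mid lid's reading is off because of shadow. Handing in.

```bash
python3 -c "
from h import *
print(job_done())"
```

```text
the job is handed in; nothing more can be done
None
```

The three hexagonal pots stand upright in the end-plate tray, tallest flat against the plate, then middle, then shortest, all touching and released; nothing else was disturbed in any view, and the job was handed in at about 23 s (no verdict returned).

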